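# Close up the inspection scope

## Task

The inspection is finished, so close up the leaning inspection scope: flip its dust cap shut over the eyepiece, then push the tubes fully home, first the thin eyepiece tube into the draw tube and then the draw tube into the white housing. When both are home, turn the black knurled lock ring at the housing's mouth clockwise (as seen looking down on the eyepiece) as far as it goes, so that its lugs lock the tubes in. Leave the gear on the stand, and the bottle, loupe and tweezers beside it, where they are.

Things in the scene. Friction and masses are not known exactly. Their poses are not given: they have to be found in the camera images.
- scope: fixed grey stand holding the scope's white housing in a fork. Base 165 x 112 x 16 mm; origin under its centre, z up, x away from the robot. The scope's axis lies in the x-z plane, leaning 35 degrees from vertical toward -x (eyepiece end, up). Housing 42 mm in diameter, its mouth at (-66, 0, 149) mm; the fork (92 mm over its side knobs) ends about 45 mm below the mouth
- cap_seat (a point): point on the eyepiece tube, on the axis, where the outer face of the shut dust cap has its centre (push here). z points out along the scope's axis, x away from the robot and up, to the cap's hinge. With both tubes home it lies 41 mm beyond the housing's mouth, 23.5 mm beyond the lock ring's outer end. Eyepiece head: 35 mm in diameter, 18 mm long; its tube 25 mm
- draw_rim (a point): centre of the draw tube's outer end; the draw tube is steel, 32 mm in diameter, with a dark collar carrying two lugs (37 to 41 mm across). Axes as cap_seat
- ring_centre (a point): middle of the black knurled lock ring, on the scope's axis; the ring is 50 mm in diameter and 17.5 mm long, so it reaches 9 mm below and 8.5 mm above this point along the axis. z axis out along the scope's axis; x and y turn with the ring
- cap_tab (a point): the thumb tab at the free end of the black flip-up dust cap (cap 37 mm in diameter, 4 mm thick; the tab 12 mm wide), 42 mm from the cap's hinge pin. The pin lies across the scope's axis on the far side of the eyepiece, at x = +20.5 mm, z = -3 mm from cap_seat
- dust_cap (a joint): angle of the dust cap: 0 shut over the eyepiece, 1.57 standing straight up along the scope's axis beyond the eyepiece's far side, limit 1.9. It stays where it is left and closes toward the robot with under 1 N at the tab
- eyepiece_tube (a joint): m by which the eyepiece tube stands out of the draw tube: 0 fully home, at most 0.034; slides with about 4 N and stays where it is left
- draw_tube (a joint): m by which the draw tube stands out of the housing: 0 fully home, at most 0.036; slides with about 10 N and stays where it is left
- lock_ring (a joint): rad by which the lock ring is turned clockwise, seen looking down on the eyepiece: 0 to 0.3 open, 1.3 locked at its stop, where the ring's white mark meets the red line on the housing's robot side; turns with about 0.1 N m and stays where it is left. Its lugs pass over those of the draw tube, and hold it in, only when that tube is home or nearly so
- gear_centre (a point): middle of the white moulded gear lying under the lens on the stand, 41 mm in diameter, 15 mm high; stays there
- bottle_centre (a point): middle of the white dropper bottle with a red tip, 38 mm in diameter, 86 mm high, upright left of the stand; stays there
- loupe_centre (a point): middle of the black eye loupe, 41 mm in diameter, 42 mm high, right of the stand; stays there
- tweezers_centre (a point): middle of the black tweezers, 122 mm long, 9 mm high, lying right of the stand; stay there

How it is judged:
By the outcome, as a careful person would: the job done as asked, in the order asked, and still so for the second after the job is handed in, with the robot touching nothing.
It also fails if it takes over 51 s, if anything falls off the work surface, if the arm or the gripper's body presses on something with over 40 N, if the wrist force passes 120 N, or if a joint passes its speed limit or range.

## Robot

A 6-joint arm with a two-finger parallel gripper is mounted at the origin on a cart in front of the work surface, level with it; the furniture and walls round the work are solid. World frame = base frame: x ahead of the robot, y to its left, z up, the work surface at z = 0. Lengths are in mm, angles in rad, forces in N, time in s.
With the tool pointing down it reaches from about 325 to 875 mm from the base axis. Payload 4.4 kg.
Tool frame: the origin (TCP) lies midway between the tips of the shut fingers; the grasp point (between the pads) lies 19 mm behind it (arm.hold_point_z is the z of the grasp point in the tool frame, in mm); z points along the fingers, y is the line along which they close (so a half turn about z gives the same grasp; the last joint's range is limited). The gripper opens to 85 mm and grips with 20 to 120 N. Pads are 22 mm wide; open, the fingers measure 114 mm over their backs; the gripper's body (76 mm by 85 mm) begins 54 mm behind the grasp point. The pads swing forward as they close: fully open they stand 13 mm farther back than shut.
Start: joints at [-1.268, 0.207, 1.542, -0, 1.393, -0.15], TCP at [252.059, -516.811, 231.282] pointing down, gripper open.
Joint ranges: [-2.73, 2.73], [-0.86, 2.22], [0.23, 2.46], [-1.11, 4.25], [0.08, 2.63], [-2.82, 2.82]. Speed limits (rad/s): [2.79, 2.79, 3.14, 3.14, 3.14, 3.14].

## Interface

Orientations are given as a 3x3 rotation matrix whose columns are the frame's x, y, z axes.
In Python, from rig import arm gives the robot as it stands. The module is installed in compiled form; this text tells all that it offers.
- The arm moves only by the tool drive_tool, never from a script. Its argument "targets" is a list of rows, each an object with "delta_pos": the shift along the tool's x, y, z normalised to -1 to 1, where 1 is 0.03 m, a list of three; "turn": the turn, a rotation vector about the tool's x, y, z normalised to -1 to 1, where 1 is 5 degrees, a list of three; "jaw": the opening, from -1 (shut) to 1 (fully open). In form: [{"delta_pos": [dx, dy, dz], "turn": [rx, ry, rz], "jaw": jaw}, ...]. A call has 1 to 10 rows; each row shifts and turns the commanded pose from where the row before left it, along the tool's axes as they then stand; what a row does not reach is not made up. A row lasts 1/12 s, in which the tool goes at most 41.7 mm and 7.16 degrees, less where a joint would pass 70% of its speed; a pose out of reach is approached as far as the arm can. A call with a number of a shift or a turn outside -1 to 1 is refused whole. A call with a gripper value outside its range is refused whole. The fingers move at their own pace and stop on an object; the grip force is fixed at half the most. Time passes only in rows, so rows that do not move let the fingers close. It gives the time, the measured TCP pose, the force, the opening and the grip force at its end, in the units of the state.
- arm.get_state(): the state, without advancing time (a new reading comes with each control period).
- arm.grab_frame(name): name is "scene" or "top" or "wrist"; returns the picture (420x560x3 uint8, red, green, blue); there is no depth.
- arm.camera_params(name): a dict with "K" (3x3 intrinsics, pixels), "R" (3x3) and "t" (3): a world point X has camera coordinates R X + t. Camera axes: x right, y down, z forward; pixel columns grow to the right and rows downward; lengths in mm; the calibration is good to about 2 mm. A picture is of the moment at which its call begins: read the wrist's pose just before it. camera_params takes no time and is no camera call; for the wrist camera it gives the pose at the moment of the call.
- arm.sign_off(): hands the job in; it is judged then, once.
The state is a dict: "time": time; "q": joint angles; "dq": joint speeds; "joint_torque": joint torques, N m; "eef_pos": TCP position; "tcp_rot": TCP orientation; "wrist_force": force on the tool from outside, world axes, zero at the start; "torque": the same for the moment, N m; "gripper_width": finger opening in mm; "gripper_force": force on a finger pad.
Only numpy, scipy, OpenCV 4.12 (cv2) and the standard library are available. Lean on these libraries where they do the work, as an engineer would, in place of code of your own. Each camera call takes 0.05 s, during which the arm holds its last target. There are 200 camera calls.

## Working session

There is one attempt and no reset: what is moved stays moved. The work goes in short steps, Python scripts to look and compute and a tool call to move; the robot and the scene stay as the last step left them, time stands still between calls to the robot, and variables do not carry over. Pictures are saved under pics/ and viewed, at most 10 in all, crops included, and the job is handed in when it is done.

Besides the shell and the picture viewer there is one more tool, called after ">>>" as a command line: name --argument value ..., lists and objects as JSON in quotes. drive_tool: Moves the arm, as the interface text tells. Scaled input: -1 to 1 covers 0.03 m each way for a shift and 5 degrees each way for a turn. Its arguments: {"type":"object","properties":{"targets":{"type":"array"}},"required":["targets"]}

```bash
mkdir -p pics
cat > h.py <<'E'
from rig import arm
import numpy as np, cv2
def save(n,f):
    im=arm.grab_frame(n); cv2.imwrite(f'pics/{f}.png',im[:,:,::-1]); return im
def ray(n,u,v,p=None):
    p=p or arm.camera_params(n); K,R,t=map(np.array,(p['K'],p['R'],p['t']))
    return -R.T@t, (lambda d:d/np.linalg.norm(d))(R.T@np.linalg.inv(K)@[u,v,1])
def proj(n,X,p=None):
    p=p or arm.camera_params(n); K,R,t=map(np.array,(p['K'],p['R'],p['t']))
    c=K@(R@np.array(X)+t); return c[:2]/c[2]
E
python3 - <<'E'
from h import *
a=save('scene','s0');b=save('top','t0')
cv2.imwrite('pics/st0.png',cv2.resize(np.vstack([a,b])[:,:,::-1],(400,600)))
for n in('scene','top'):
    p=arm.camera_params(n);print(n,np.round(p['K'],1).tolist(),np.round(-np.array(p['R']).T@p['t']),np.round(p['R'],2).tolist())
print(arm.get_state())
E
```

```text
scene [[436.7, 0.0, 279.7], [0.0, 436.7, 210.6], [0.0, 0.0, 1.0]] [203. 473. 712.] [[-0.68, -0.73, 0.0], [-0.5, 0.46, -0.74], [0.54, -0.5, -0.68]]
top [[535.4, 0.0, 276.6], [0.0, 535.4, 205.8], [0.0, 0.0, 1.0]] [ 547.   31. 1224.] [[0.02, -1.0, -0.01], [-0.99, -0.02, -0.1], [0.1, 0.02, -0.99]]
{'time': 0.1, 'q': array([-1.26748136e+00,  2.07378010e-01,  1.54282057e+00, -7.61471672e-06,
        1.39350823e+00, -1.50486072e-01]), 'dq': array([-0.00013405, -0.00168148, -0.00329345,  0.00082681, -0.00033635,
       -0.00100051]), 'joint_torque': array([-1.91795328e-05, -3.84089541e+01, -2.92549074e+01, -1.19470169e-04,
        4.87853438e-03,  2.66484665e-05]), 'eef_pos': array([ 251.85778136, -516.13906199,  230.21284167]), 'tcp_rot': array([[ 8.98786788e-01,  4.38385563e-01, -6.38621505e-04],
       [ 4.38385919e-01, -8.98784582e-01,  2.01541129e-03],
       [ 3.09544049e-04, -2.09138771e-03, -9.99997765e-01]]), 'wrist_force': array([0.43445463, 0.59685543, 0.18451166]), 'torque': array([0.0131116 , 0.05579301, 0.0196926 ]), 'gripper_force': 0.0, 'gripper_width': 85.16254370537233}
```

View pics/s0.png

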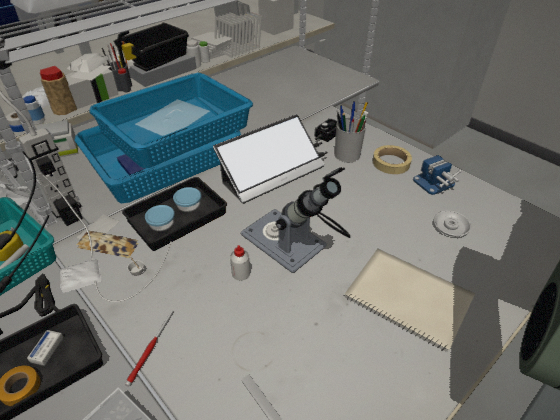

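View pics/t0.png

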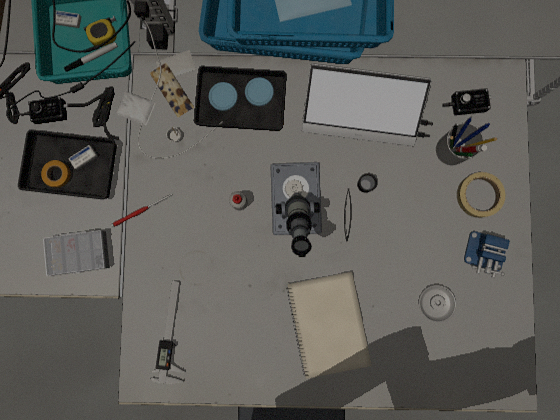

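The scene view shows the scope at about (290,225) with its cap up at (335,175). In the top view the base spans roughly (272–320, 163–235) and the eyepiece is at (301,245). Next I'll zoom both views.

Run:
```python
import cv2,numpy as np
a=cv2.imread('pics/s0.png')[160:275,230:360];b=cv2.imread('pics/t0.png')[150:265,240:370]
o=np.hstack([cv2.resize(x,None,fx=3.07,fy=5.0 if 0 else 3.07,interpolation=cv2.INTER_CUBIC) for x in(a,b)])
o=cv2.convertScaleAbs(o,alpha=1.6,beta=20)
cv2.imwrite('pics/z0.png',o[:, :800]);print(o.shape)
```

```text
(353, 798, 3)
```

View pics/z0.png

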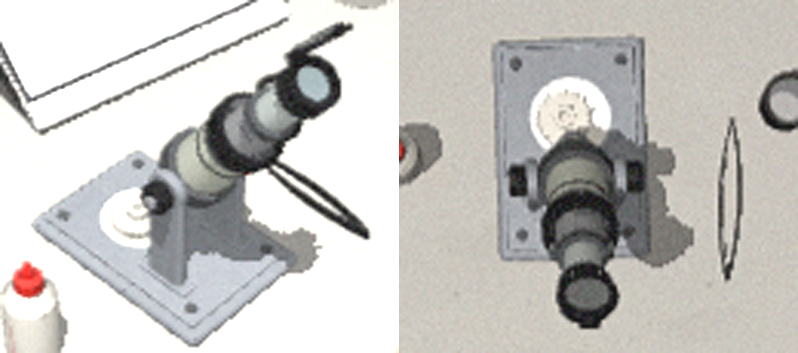

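The left zoom shows base corners at (36,225), (195,343) and (290,262), the eyepiece lens at (318,82) and the cap edge running (290,55)–(350,25). The right zoom shows base corners at (493,40), (643,38), (649,260) and (500,258), with the lens at (586,294).

```bash
cat >> h.py <<'E'
def onz(n,u,v,z):
    o,d=ray(n,u,v); return o+d*(z-o[2])/d[2]
E
python3 - <<'E'
from h import *
T=lambda x,y:(240+(x-399)/3.07,150+y/3.07)
S=lambda x,y:(230+x/3.07,160+y/3.07)
c=[onz('top',*T(*p),14) for p in[(493,40),(643,38),(649,260),(500,258)]]
print(np.round(c,1)); print([np.round(np.linalg.norm(c[i]-c[i-1]),1) for i in range(4)])
s=[onz('scene',*S(*p),z) for p,z in[((36,225),16),((195,343),14),((290,262),14)]]
print(np.round(s,1))
m=np.mean(c,0);ax=(c[0]+c[1]-c[2]-c[3])[:2];yaw=np.arctan2(ax[1],ax[0]);print(m,np.degrees(yaw))
# triangulate lens centre
(o1,d1),(o2,d2)=ray('scene',*S(316,83)),ray('top',*T(586,294))
k=np.linalg.lstsq(np.c_[d1,-d2],o2-o1,rcond=None)[0]
P1,P2=o1+k[0]*d1,o2+k[1]*d2;print('lens',P1,P2)
x=np.array([np.cos(yaw),np.sin(yaw),0]);z=np.array([0,0,1])
axz=-np.sin(np.radians(35))*x+np.cos(np.radians(35))*z
O=np.array([m[0],m[1],0]);mouth=O-66*x+149*z
v=(P1+P2)/2-mouth;print('along',v@axz,'lat',v@np.array([-x[1],x[0],0]),'perp',v@np.cross([-x[1],x[0],0],axz))
for nm,X in[('mouth',mouth),('top gear',O)]:print(nm,proj('top',X),proj('scene',X))
E
```

```text
[[772.6  66.5  14. ]
 [775.7 -45.3  14. ]
 [610.3 -51.2  14. ]
 [610.   58.4  14. ]]
[np.float64(162.8), np.float64(111.9), np.float64(165.5), np.float64(109.6)]
[[758.9  70.5  16. ]
 [603.1  61.   14. ]
 [610.3 -39.7  14. ]]
[692.15634928   7.090713    14.        ] 2.4259213347241784
lens [574.9309823   -1.52158052 220.74738283] [578.24341742   1.0473408  220.77178524]
along 87.33220405645005 lat -2.429493262678124 perp 0.38570369203138455
mouth [298.49389148 222.90920962] [307.95105004 204.56607481]
top gear [295.95245115 199.00211341] [282.9381085 240.2364579]
```

```bash
cat >> h.py <<'E'
from scipy.spatial.transform import Rotation as Ro
import json
def frame(yaw):
    x=np.array([np.cos(yaw),np.sin(yaw),0]);z=np.array([0,0,1.]);s,c=np.sin(np.radians(35)),np.cos(np.radians(35))
    return x,np.c_[c*x+s*z,[-x[1],x[0],0],-s*x+c*z]   # scope frame columns
def plan(p,R):
    s=arm.get_state();C=s['tcp_rot']
    print('t',s['time'],'tcp',np.round(s['eef_pos'],1))
    print('shift now-axes units',np.round(C.T@(p-s['eef_pos'])/30,2),'turn units',np.round(np.degrees(Ro.from_matrix(C.T@R).as_rotvec())/5,2))
def tool(S,a=0): # tool looking down the scope, a deg about tool z
    return np.c_[S[:,0],-S[:,1],-S[:,2]]@Ro.from_euler('z',a,degrees=True).as_matrix()
E
python3 - <<'E'
from h import *
x,S=frame(np.radians(2.4))
plan(np.array([577,0,221])+130*S[:,2],tool(S))
E
```

```text
t 0.1 tcp [ 251.9 -516.1  230.2]
shift now-axes units [ 15.01 -11.71  -3.21] turn units [-1.47  6.9   4.56]
```

>>> drive_tool --targets '[{"delta_pos": [1, -0.78, -0.21], "turn": [0, 0, 0], "jaw": 1}, {"delta_pos": [1, -0.78, -0.21], "turn": [0, 0, 0], "jaw": 1}, {"delta_pos": [1, -0.78, -0.21], "turn": [0, 0, 0], "jaw": 1}, {"delta_pos": [1, -0.78, -0.21], "turn": [0, 0, 0], "jaw": 1}, {"delta_pos": [1, -0.78, -0.21], "turn": [0, 0, 0], "jaw": 1}, {"delta_pos": [1, -0.78, -0.21], "turn": [0, 0, 0], "jaw": 1}, {"delta_pos": [1, -0.78, -0.21], "turn": [0, 0, 0], "jaw": 1}, {"delta_pos": [1, -0.78, -0.21], "turn": [0, 0, 0], "jaw": 1}, {"delta_pos": [1, -0.78, -0.21], "turn": [0, 0, 0], "jaw": 1}, {"delta_pos": [1, -0.78, -0.21], "turn": [0, 0, 0], "jaw": 1}]'

```text
time: 0.93
eef_pos: [419.2, -173.0, 294.2]
tcp_rot: [[0.899, 0.438, -0.0], [0.438, -0.899, 0.0], [-0.0, -0.0, -1.0]]
wrist_force: [0.2, 0.4, 0.3]
gripper_width: 85.4
gripper_force: 0.0
```

>>> drive_tool --targets '[{"delta_pos": [1, -0.78, -0.21], "turn": [0, 0, 0], "jaw": 1}, {"delta_pos": [1, -0.78, -0.21], "turn": [0, 0, 0], "jaw": 1}, {"delta_pos": [1, -0.78, -0.21], "turn": [0, 0, 0], "jaw": 1}, {"delta_pos": [1, -0.78, -0.21], "turn": [0, 0, 0], "jaw": 1}, {"delta_pos": [1, -0.78, -0.21], "turn": [0, 0, 0], "jaw": 1}]'

```text
time: 1.35
eef_pos: [502.8, -2.1, 325.7]
tcp_rot: [[0.899, 0.439, -0.001], [0.439, -0.899, -0.0], [-0.001, -0.0, -1.0]]
wrist_force: [-0.1, -0.3, 0.6]
gripper_width: 85.1
gripper_force: 0.0
```

>>> drive_tool --targets '[{"delta_pos": [0, 0, 0], "turn": [-0.18, 0.86, 0.57], "jaw": -1}, {"delta_pos": [0, 0, 0], "turn": [-0.18, 0.86, 0.57], "jaw": -1}, {"delta_pos": [0, 0, 0], "turn": [-0.18, 0.86, 0.57], "jaw": -1}, {"delta_pos": [0, 0, 0], "turn": [-0.18, 0.86, 0.57], "jaw": -1}, {"delta_pos": [0, 0, 0], "turn": [-0.18, 0.86, 0.57], "jaw": -1}, {"delta_pos": [0, 0, 0], "turn": [-0.18, 0.86, 0.57], "jaw": -1}, {"delta_pos": [0, 0, 0], "turn": [-0.18, 0.86, 0.57], "jaw": -1}, {"delta_pos": [0, 0, 0], "turn": [-0.18, 0.86, 0.57], "jaw": -1}]'

```text
time: 2.02
eef_pos: [502.3, -4.2, 325.6]
tcp_rot: [[0.818, 0.04, 0.574], [0.033, -0.999, 0.023], [0.575, -0.0, -0.818]]
wrist_force: [0.8, 0.7, 0.6]
gripper_width: -0.1
gripper_force: 0.0
```

Run:
```python
from h import *
x,S=frame(np.radians(2.4))
plan(np.array([577,0,221])+130*S[:,2],tool(S))
p=arm.camera_params('wrist')
save('wrist','w1'); np.savez('w1.npz',**{k:np.array(v) for k,v in p.items()})
C=-np.array(p['R']).T@p['t'];st=arm.get_state();print('cam in tool',st['tcp_rot'].T@(C-st['eef_pos']),(st['tcp_rot'].T@np.array(p['R']).T).round(2).tolist(),st['q'].round(2))
for d in(0,50):print(proj('wrist',np.array([577,0,221])-(87-d)*S[:,2]))
```

```text
t 2.0167 tcp [502.3  -4.2 325.6]
shift now-axes units [ 0.04 -0.04 -0.05] turn units [ 0.01 -0.02 -0.02]
cam in tool [ 8.24343257e+01  1.29865008e-01 -1.44830360e+02] [[0.0, -0.95, -0.31], [1.0, 0.0, 0.0], [-0.0, -0.31, 0.95]] [-0.31 -0.43  2.04  0.24  0.96  1.14]
[279.91241825 175.24479172]
[280.02044808 184.68739147]
```

View pics/w1.png

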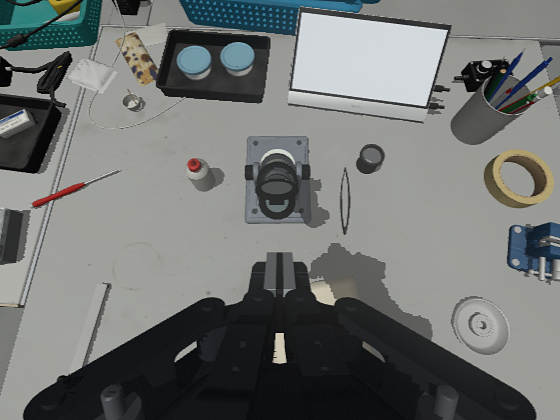

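The wrist view shows the scope at (277,185) between base edges u≈247–309, and the closed fingers at (280,265). I'll zoom in on it.

Run:
```python
import cv2
b=cv2.imread('pics/w1.png')[130:232,225:335]
o=cv2.resize(b,None,fx=5.5,fy=5.5,interpolation=cv2.INTER_CUBIC)
cv2.imwrite('pics/z1.png',cv2.convertScaleAbs(o,alpha=1.7,beta=15))
```

```text
(no output)
```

View pics/z1.png

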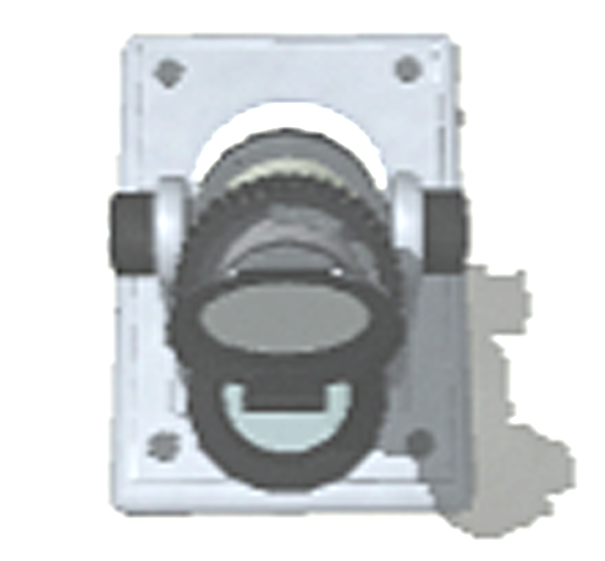

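The zoom shows the upright cap's outer face as an ellipse at (283,320), with its tab at (285,395). The eyepiece head spans x 190–385 and base corners are near (125,38), (455,38), (470,510) and (112,513).

Run:
```python
from h import *
p={k:v for k,v in np.load('w1.npz').items()}
W=lambda x,y:(225+x/5.5,130+y/5.5)
T=lambda x,y:(240+(x-399)/3.07,150+y/3.07)
Sc=lambda x,y:(230+x/3.07,160+y/3.07)
def wz(x,y,z):
    o,d=ray('wrist',*W(x,y),p);return o+d*(z-o[2])/d[2]
c=[wz(*q,14) for q in[(125,38),(455,38),(470,508),(112,510)]]
print(np.round(c,1),[np.linalg.norm(c[i]-c[i-1]).round(1) for i in range(4)],np.mean(c,0))
a=(c[0]+c[1]-c[2]-c[3]);print('yaw',np.degrees(np.arctan2(a[1],a[0])))
# knobs centre: pivot axis, symmetric about scope plane
print('knob mid px',np.array(W((111+468)/2,232)))
def tri(*rs):
    A=sum(np.eye(3)-np.outer(d,d) for o,d in rs);b=sum((np.eye(3)-np.outer(d,d))@o for o,d in rs)
    X=np.linalg.solve(A,b);return X,[np.linalg.norm((np.eye(3)-np.outer(d,d))@(X-o)).round(1) for o,d in rs]
t,s=ray('top',*T(586,294)),ray('scene',*Sc(316,83))
w=ray('wrist',*W(287,406),p)
print(p['K'][0,0]);print('lens t+s+w',tri(t,s,w));print(tri(t,w))
```

```text
[[765.3  64.   14. ]
 [769.5 -44.9  14. ]
 [609.4 -51.2  14. ]
 [604.5  56.6  14. ]] [np.float64(160.9), np.float64(109.0), np.float64(160.3), np.float64(107.9)] [687.16792879   6.11775611  14.        ]
yaw 2.4312431757492616
knob mid px [277.63636364 172.18181818]
294.9790466534191
lens t+s+w (array([5.74889076e+02, 4.62987007e-01, 2.20659957e+02]), [np.float64(3.4), np.float64(1.6), np.float64(3.1)])
(array([578.8006538 ,   0.97878726, 199.48726574]), [np.float64(0.6), np.float64(0.6)])
```

Run:
```python
from h import *
p={k:v for k,v in np.load('w1.npz').items()}
W=lambda x,y:(225+x/5.5,130+y/5.5)
T=lambda x,y:(240+(x-399)/3.07,150+y/3.07)
Sc=lambda x,y:(230+x/3.07,160+y/3.07)
def tri(*rs):
    A=sum(np.eye(3)-np.outer(d,d) for o,d in rs);b=sum((np.eye(3)-np.outer(d,d))@o for o,d in rs)
    X=np.linalg.solve(A,b);return X,[np.linalg.norm((np.eye(3)-np.outer(d,d))@(X-o)).round(1) for o,d in rs]
x,S=frame(np.radians(2.43));O=np.array([688.5,6.5,0]);M=O-66*x+[0,0,149]
for nm,w,s in[('tab',(285,405),(351,26)),('hinge',(285,272),(291,57))]:
    X,e=tri(ray('scene',*Sc(*s)),ray('wrist',*W(*w),p));print(nm,X.round(1),e,'scope',((X-M)@S).round(1))
st=arm.get_state();print('tcp in scope',((st['eef_pos']-M)@S).round(1))
```

```text
tab [5.542e+02 3.000e-01 2.742e+02] [np.float64(0.1), np.float64(0.1)] scope [ 15.8  -0.5 141.8]
hinge [592.1   2.2 231.8] [np.float64(0.0), np.float64(0.0)] scope [22.5 -0.2 85.3]
tcp in scope [ -2.1  -1.5 212.3]
```

>>> drive_tool --targets '[{"delta_pos": [0.8, -0.05, 0], "turn": [0, 0, 0], "jaw": -1}, {"delta_pos": [0.8, 0, 0], "turn": [0, 0, 0], "jaw": -1}, {"delta_pos": [0, 0, 0.8], "turn": [0, 0, 0], "jaw": -1}, {"delta_pos": [0, 0, 0.8], "turn": [0, 0, 0], "jaw": -1}, {"delta_pos": [0, 0, 0.8], "turn": [0, 0, 0], "jaw": -1}, {"delta_pos": [0, 0, 0.8], "turn": [0, 0, 0], "jaw": -1}, {"delta_pos": [0, 0, 0], "turn": [0, 0, 0], "jaw": -1}]'

```text
time: 2.65
eef_pos: [595.4, 2.1, 268.0]
tcp_rot: [[0.826, 0.044, 0.562], [0.036, -0.999, 0.026], [0.563, -0.002, -0.827]]
wrist_force: [-2.1, 0.6, -0.6]
gripper_width: 0.2
gripper_force: 0.0
```

>>> drive_tool --targets '[{"delta_pos": [-0.2, 0, 0], "turn": [0, 0, 0], "jaw": -1}, {"delta_pos": [-0.2, 0, 0], "turn": [0, 0, 0], "jaw": -1}, {"delta_pos": [-0.2, 0, 0], "turn": [0, 0, 0], "jaw": -1}, {"delta_pos": [-0.2, 0, 0], "turn": [0, 0, 0], "jaw": -1}, {"delta_pos": [-0.2, 0, 0], "turn": [0, 0, 0], "jaw": -1}, {"delta_pos": [-0.2, 0, 0], "turn": [0, 0, 0], "jaw": -1}, {"delta_pos": [-0.2, 0, 0], "turn": [0, 0, 0], "jaw": -1}, {"delta_pos": [-0.2, 0, 0], "turn": [0, 0, 0], "jaw": -1}]'

```text
time: 3.32
eef_pos: [556.9, -0.3, 247.1]
tcp_rot: [[0.819, 0.043, 0.572], [0.035, -0.999, 0.024], [0.573, 0.001, -0.82]]
wrist_force: [0.4, -0.1, 0.3]
gripper_width: 0.0
gripper_force: 0.1
```

```bash
cat >> h.py <<'E'
x_,S=frame(np.radians(2.43));O=np.array([688.5,6.5,0]);M=O-66*x_+[0,0,149]
def rep():
    s=arm.get_state();print('t',s['time'],'scope tcp',((s['eef_pos']-M)@S).round(1),'F scope',(s['wrist_force']@S).round(1),'w',s['gripper_width'],'q',s['q'].round(2),'T',s['torque'].round(2))
E
python3 - <<'E'
from h import *
rep()
a=save('scene','s1')[140:240,260:360];b=save('wrist','w2')[110:310,180:380]
o=np.hstack([cv2.resize(a,(400,400),interpolation=2),cv2.resize(b,(400,400),interpolation=2)])
cv2.imwrite('pics/z2.png',cv2.convertScaleAbs(o[:,:,::-1],alpha=1.6,beta=15))
E
```

```text
t 3.3167 scope tcp [  2.4  -1.2 118.1] F scope [ 0.5 -0.1  0.1] w 0.0216958624807396 q [-0.25 -0.2   2.04  0.25  0.73  1.14] T [0.03 0.18 0.01]
```

View pics/z2.png

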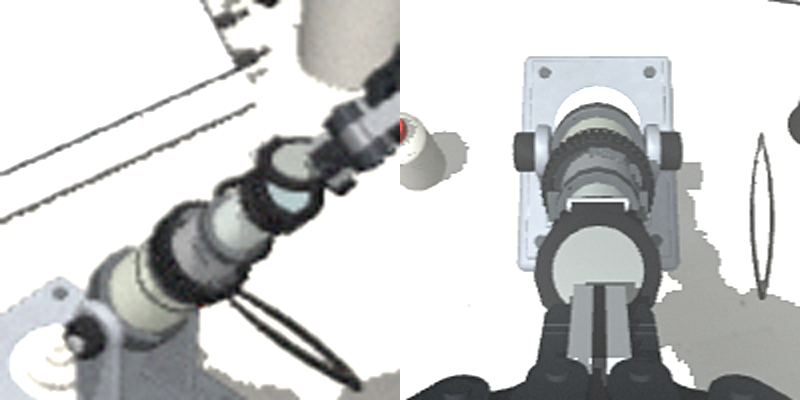

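The left half shows the cap about 40° from shut with the finger on its outer face. The right half shows the fingers centred over the cap.

>>> drive_tool --targets '[{"delta_pos": [-0.08, -0.04, 0.13], "turn": [0, 0, 0], "jaw": -1}, {"delta_pos": [0, 0, 0.13], "turn": [0, 0, 0], "jaw": -1}, {"delta_pos": [0, 0, 0.13], "turn": [0, 0, 0], "jaw": -1}, {"delta_pos": [0, 0, 0.13], "turn": [0, 0, 0], "jaw": -1}, {"delta_pos": [0, 0, 0.13], "turn": [0, 0, 0], "jaw": -1}, {"delta_pos": [0, 0, 0.13], "turn": [0, 0, 0], "jaw": -1}]'

```text
time: 3.92
eef_pos: [569.1, 1.5, 226.0]
tcp_rot: [[0.82, 0.043, 0.571], [0.036, -0.999, 0.024], [0.572, 0.0, -0.82]]
wrist_force: [-1.1, -0.0, 3.6]
gripper_width: 0.6
gripper_force: 1.7
```

>>> drive_tool --targets '[{"delta_pos": [0, 0, 0.1], "turn": [0, 0, 0], "jaw": -1}, {"delta_pos": [0, 0, 0.1], "turn": [0, 0, 0], "jaw": -1}]'

```text
time: 4.08
eef_pos: [572.4, 1.7, 221.3]
tcp_rot: [[0.82, 0.043, 0.571], [0.036, -0.999, 0.024], [0.572, 0.0, -0.82]]
wrist_force: [-3.2, 0.3, 2.3]
gripper_width: 0.2
gripper_force: 1.7
```

```bash
python3 -c "
from h import *
rep()"
```

```text
t 4.0833 scope tcp [ 0.3  0.1 88. ] F scope [-1.3  0.4  3.7] w 0.17318679862607228 q [-0.24 -0.13  2.04  0.26  0.66  1.13] T [-0.    0.47  0.05]
```

>>> drive_tool --targets '[{"delta_pos": [0, 0, 0.12], "turn": [0, 0, 0], "jaw": -1}, {"delta_pos": [0, 0, 0.12], "turn": [0, 0, 0], "jaw": -1}, {"delta_pos": [0, 0, 0.12], "turn": [0, 0, 0], "jaw": -1}, {"delta_pos": [0, 0, 0.12], "turn": [0, 0, 0], "jaw": -1}, {"delta_pos": [0, 0, 0.12], "turn": [0, 0, 0], "jaw": -1}]'

```text
time: 4.5
eef_pos: [582.7, 2.1, 206.5]
tcp_rot: [[0.819, 0.043, 0.572], [0.035, -0.999, 0.024], [0.572, 0.0, -0.82]]
wrist_force: [-2.8, 0.4, 2.7]
gripper_width: -0.2
gripper_force: 1.7
```

>>> drive_tool --targets '[{"delta_pos": [0, 0, 0.12], "turn": [0, 0, 0], "jaw": -1}, {"delta_pos": [0, 0, 0.12], "turn": [0, 0, 0], "jaw": -1}, {"delta_pos": [0, 0, 0.12], "turn": [0, 0, 0], "jaw": -1}]'

```text
time: 4.75
eef_pos: [588.8, 2.4, 197.9]
tcp_rot: [[0.819, 0.043, 0.572], [0.036, -0.999, 0.024], [0.572, 0.0, -0.82]]
wrist_force: [-7.0, -0.2, 5.8]
gripper_width: 0.0
gripper_force: 4.3
```

```bash
python3 -c "
from h import *
rep()"
```

```text
t 4.75 scope tcp [ 0.4  0.1 59.4] F scope [-2.4  0.1  8.7] w 0.04708547342915864 q [-0.23 -0.06  2.02  0.27  0.6   1.12] T [0.12 0.66 0.11]
```

Now about 9 N, so the eyepiece tube is home and the draw tube is moving. There are about 18 mm left.

>>> drive_tool --targets '[{"delta_pos": [0, 0, 0.12], "turn": [0, 0, 0], "jaw": -1}, {"delta_pos": [0, 0, 0.12], "turn": [0, 0, 0], "jaw": -1}, {"delta_pos": [0, 0, 0.12], "turn": [0, 0, 0], "jaw": -1}, {"delta_pos": [0, 0, 0.1], "turn": [0, 0, 0], "jaw": -1}]'

```text
time: 5.08
eef_pos: [596.7, 2.8, 186.6]
tcp_rot: [[0.819, 0.043, 0.572], [0.036, -0.999, 0.024], [0.572, 0.0, -0.82]]
wrist_force: [-6.6, 0.6, 5.5]
gripper_width: 0.2
gripper_force: 4.3
```

>>> drive_tool --targets '[{"delta_pos": [0, 0, 0.06], "turn": [0, 0, 0], "jaw": -1}, {"delta_pos": [0, 0, 0.04], "turn": [0, 0, 0], "jaw": -1}, {"delta_pos": [0, 0, 0.03], "turn": [0, 0, 0], "jaw": -1}]'

```text
time: 5.33
eef_pos: [598.9, 2.9, 183.5]
tcp_rot: [[0.819, 0.043, 0.572], [0.036, -0.999, 0.024], [0.572, 0.0, -0.82]]
wrist_force: [-6.1, 0.7, 5.8]
gripper_width: 0.2
gripper_force: 4.2
```

```bash
python3 -c "
from h import *
rep()"
```

```text
t 5.3333 scope tcp [ 0.4  0.2 41.8] F scope [-1.6  1.   8.2] w 0.16585449304714747 q [-0.22 -0.01  2.01  0.28  0.56  1.11] T [0.14 0.6  0.13]
```

Next, 1 mm rows until the force climbs.

>>> drive_tool --targets '[{"delta_pos": [0, 0, 0.04], "turn": [0, 0, 0], "jaw": -1}, {"delta_pos": [0, 0, 0.04], "turn": [0, 0, 0], "jaw": -1}]'

```text
time: 5.5
eef_pos: [600.2, 2.9, 181.6]
tcp_rot: [[0.819, 0.043, 0.572], [0.036, -0.999, 0.024], [0.572, 0.0, -0.82]]
wrist_force: [-6.2, 1.8, 5.2]
gripper_width: -0.3
gripper_force: 4.2
```

>>> drive_tool --targets '[{"delta_pos": [0, 0, 0.03], "turn": [0, 0, 0], "jaw": -1}, {"delta_pos": [0, 0, 0], "turn": [0, 0, 0], "jaw": -1}]'

```text
time: 5.67
eef_pos: [600.6, 3.0, 181.0]
tcp_rot: [[0.819, 0.043, 0.572], [0.036, -0.999, 0.024], [0.572, 0.0, -0.82]]
wrist_force: [-7.6, 0.8, 7.2]
gripper_width: 0.0
gripper_force: 5.3
```

```bash
python3 -c "
from h import *
rep()"
```

```text
t 5.6667 scope tcp [ 0.4  0.2 38.8] F scope [-2.   1.1 10.2] w 0.047885501246789974 q [-0.22 -0.    2.01  0.28  0.56  1.11] T [0.17 0.65 0.12]
```

>>> drive_tool --targets '[{"delta_pos": [0, 0, 0.04], "turn": [0, 0, 0], "jaw": -1}, {"delta_pos": [0, 0, 0.04], "turn": [0, 0, 0], "jaw": -1}, {"delta_pos": [0, 0, 0], "turn": [0, 0, 0], "jaw": -1}]'

```text
time: 5.92
eef_pos: [601.4, 3.1, 180.7]
tcp_rot: [[0.82, 0.045, 0.571], [0.037, -0.999, 0.025], [0.572, 0.001, -0.82]]
wrist_force: [-26.2, -1.2, 23.4]
gripper_width: 0.3
gripper_force: 17.4
```

>>> drive_tool --targets '[{"delta_pos": [0, 0, 0.04], "turn": [0, 0, 0], "jaw": -1}, {"delta_pos": [0, 0, 0], "turn": [0, 0, 0], "jaw": -1}]'

```text
time: 6.08
eef_pos: [601.7, 3.1, 180.5]
tcp_rot: [[0.819, 0.045, 0.571], [0.038, -0.999, 0.025], [0.572, 0.001, -0.82]]
wrist_force: [-35.0, -0.4, 31.5]
gripper_width: -0.3
gripper_force: 23.2
```

```bash
python3 -c "
from h import *
rep()"
```

```text
t 6.0833 scope tcp [ 1.   0.3 37.7] F scope [-10.6   1.   45.9] w -0.3299218194847444 q [-0.22  0.    2.01  0.28  0.56  1.11] T [0.04 2.1  0.06]
```

>>> drive_tool --targets '[{"delta_pos": [0, 0, -0.3], "turn": [0, 0, 0], "jaw": -1}, {"delta_pos": [0, 0, -0.8], "turn": [0, 0, 0], "jaw": -1}, {"delta_pos": [0, 0, -0.8], "turn": [0, 0, -1], "jaw": 1}, {"delta_pos": [0, 0, 0], "turn": [0, 0, -1], "jaw": 1}, {"delta_pos": [0, 0, 0], "turn": [0, 0, -1], "jaw": 1}, {"delta_pos": [0, 0, 0], "turn": [0, 0, -1], "jaw": 1}, {"delta_pos": [0, 0, 0], "turn": [0, 0, -1], "jaw": 1}, {"delta_pos": [0, 0, 0], "turn": [0, 0, -1], "jaw": 1}, {"delta_pos": [0, 0, 0], "turn": [0, 0, -1], "jaw": 1}, {"delta_pos": [0, 0, 0], "turn": [0, 0, -1], "jaw": 1}]'

```text
time: 6.92
eef_pos: [570.5, 1.2, 224.3]
tcp_rot: [[0.598, 0.562, 0.572], [0.672, -0.74, 0.024], [0.436, 0.371, -0.82]]
wrist_force: [-0.4, 0.2, -0.8]
gripper_width: 85.6
gripper_force: 0.0
```

Run:
```python
from h import *
rep()
p=arm.camera_params('wrist');np.savez('w3.npz',**{k:np.array(v) for k,v in p.items()})
b=save('wrist','w3')[60:320,150:410];a=save('scene','s3')[160:260,240:340]
print('seat px',proj('wrist',M+S@[0.5,0,38],p),'ring',proj('wrist',M+S@[0.5,0,14],p))
plan(M+S@[0.5,0,-14],tool(S,-40))
o=np.hstack([cv2.resize(x,(400,400),interpolation=2) for x in(a,b)])
cv2.imwrite('pics/z3.png',cv2.convertScaleAbs(o[:,:,::-1],alpha=1.6,beta=15))
```

```text
t 6.9167 scope tcp [ 0.5 -0.3 91.6] F scope [-0.8  0.2 -0.4] w 85.5592825887141 q [-0.24 -0.14  2.04  0.26  0.67  0.43] T [ 0.04  0.28 -0.01]
seat px [280.37721679 229.21291547] ring [280.25254713 217.89450603]
t 7.0167 tcp [570.5   1.3 224.3]
shift now-axes units [ 0.01 -0.    3.52] turn units [-0.01  0.02  0.  ]
```

View pics/z3.png

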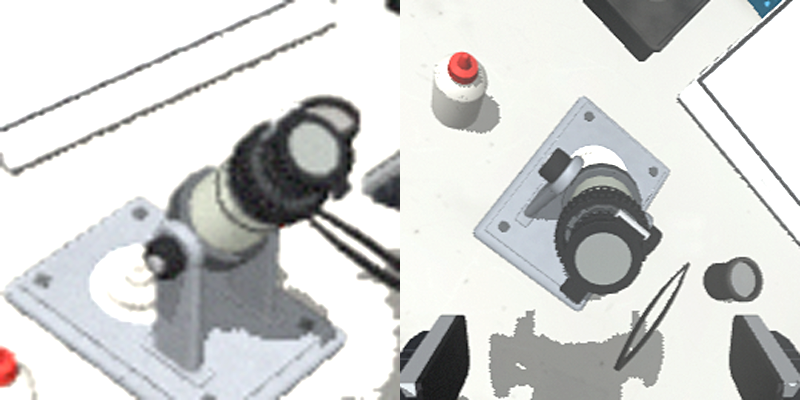

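The left half shows the cap shut and both tubes in. The right half shows the cap disc at (607,258), about 3 mm toward tool +y from where my model predicts, so I correct for that and descend.

>>> drive_tool --targets '[{"delta_pos": [0.05, 0.05, 0.8], "turn": [0, 0, 0], "jaw": 1}, {"delta_pos": [0, 0, 0.8], "turn": [0, 0, 0], "jaw": 1}, {"delta_pos": [0, 0, 0.8], "turn": [0, 0, 0], "jaw": 1}, {"delta_pos": [0, 0, 0.8], "turn": [0, 0, 0], "jaw": 1}, {"delta_pos": [0, 0, 0.3], "turn": [0, 0, 0], "jaw": 1}, {"delta_pos": [0, 0, 0], "turn": [0, 0, 0], "jaw": 1}]'

```text
time: 7.52
eef_pos: [631.1, 4.1, 136.6]
tcp_rot: [[0.603, 0.56, 0.568], [0.668, -0.744, 0.025], [0.436, 0.364, -0.823]]
wrist_force: [-0.0, 0.1, 0.2]
gripper_width: 85.5
gripper_force: 0.0
```

>>> drive_tool --targets '[{"delta_pos": [0, 0, 0], "turn": [0, 0, 0], "jaw": 0.3}, {"delta_pos": [0, 0, 0], "turn": [0, 0, 0], "jaw": 0.25}, {"delta_pos": [0, 0, 0], "turn": [0, 0, 0], "jaw": 0.2}, {"delta_pos": [0, 0, 0], "turn": [0, 0, 0], "jaw": 0.15}, {"delta_pos": [0, 0, 0], "turn": [0, 0, 0], "jaw": 0.1}, {"delta_pos": [0, 0, 0], "turn": [0, 0, 0], "jaw": 0.1}]'

```text
time: 8.02
eef_pos: [632.0, 4.1, 141.4]
tcp_rot: [[0.599, 0.559, 0.573], [0.669, -0.742, 0.024], [0.439, 0.369, -0.819]]
wrist_force: [-6.7, 1.5, 6.0]
gripper_width: 48.4
gripper_force: 60.0
```

```bash
python3 -c "
from h import *
rep();s=arm.get_state();print('F tool',s['wrist_force']@s['tcp_rot'],'T tool',s['torque']@s['tcp_rot'],s['gripper_force'])"
```

```text
t 8.0167 scope tcp [  3.4  -0.  -11.6] F scope [-2.   1.8  8.7] w 48.44463067480025 q [-0.2   0.13  1.97  0.31  0.46  0.39] T [0.12 0.6  0.13]
F tool [-0.40130526 -2.67686638 -8.73602188] T tool [ 0.52709162 -0.32774298 -0.02314176] 59.978824853897095
```

>>> drive_tool --targets '[{"delta_pos": [0, 0, 0], "turn": [0, 0, 0.6], "jaw": 0}, {"delta_pos": [0, 0, 0], "turn": [0, 0, 0.8], "jaw": 0}, {"delta_pos": [0, 0, 0], "turn": [0, 0, 0.8], "jaw": 0}, {"delta_pos": [0, 0, 0], "turn": [0, 0, 0.8], "jaw": 0}]'

```text
time: 8.35
eef_pos: [632.0, 4.0, 141.5]
tcp_rot: [[0.724, 0.383, 0.573], [0.452, -0.892, 0.024], [0.52, 0.242, -0.819]]
wrist_force: [-7.2, 0.4, 5.8]
gripper_width: 48.3
gripper_force: 60.0
```

```bash
cat >> h.py <<'E'
def rep2():
    rep();s=arm.get_state();C=s['tcp_rot'];print('F tool',(s['wrist_force']@C).round(1),'T tool',(s['torque']@C).round(2),'ang',np.degrees(np.arctan2(*( (tool(S).T@C)[[1,0],0]))).round(1),'grip',s['gripper_force'])
E
python3 -c "
from h import *
rep2()"
```

```text
t 8.35 scope tcp [  3.4  -0.1 -11.6] F scope [-2.6  0.8  8.9] w 48.26330146087482 q [-0.2   0.13  1.97  0.31  0.46  0.65] T [0.06 0.6  0.21]
F tool [-2.  -1.8 -8.9] T tool [ 0.42 -0.46 -0.12] ang -24.9 grip 60.015669465065
```

>>> drive_tool --targets '[{"delta_pos": [0, 0, 0], "turn": [0, 0, 0.9], "jaw": 0}, {"delta_pos": [0, 0, 0], "turn": [0, 0, 0.9], "jaw": 0}, {"delta_pos": [0, 0, 0], "turn": [0, 0, 0.9], "jaw": 0}, {"delta_pos": [0, 0, 0], "turn": [0, 0, 0.9], "jaw": 0}, {"delta_pos": [0, 0, 0], "turn": [0, 0, 0.9], "jaw": 0}, {"delta_pos": [0, 0, 0], "turn": [0, 0, 0.9], "jaw": 0}, {"delta_pos": [0, 0, 0], "turn": [0, 0, 0.6], "jaw": 0}]'

```text
time: 8.93
eef_pos: [632.0, 3.9, 141.5]
tcp_rot: [[0.819, -0.031, 0.573], [-0.055, -0.998, 0.024], [0.572, -0.051, -0.819]]
wrist_force: [-6.7, -0.6, 6.6]
gripper_width: 48.6
gripper_force: 60.0
```

```bash
python3 -c "
from h import *
rep2()"
```

```text
t 8.9333 scope tcp [  3.5  -0.2 -11.6] F scope [-1.7 -0.3  9.2] w 48.55653021026614 q [-0.2   0.13  1.97  0.31  0.46  1.18] T [0.04 0.55 0.17]
F tool [-1.7  0.5 -9.2] T tool [ 0.1  -0.56 -0.11] ang 5.1 grip 60.01388490200043
```

>>> drive_tool --targets '[{"delta_pos": [0, 0, 0], "turn": [0, 0, 0.8], "jaw": 0}, {"delta_pos": [0, 0, 0], "turn": [0, 0, 0.8], "jaw": 0}, {"delta_pos": [0, 0, 0], "turn": [0, 0, 0.8], "jaw": 0}, {"delta_pos": [0, 0, 0], "turn": [0, 0, 0.5], "jaw": 0}]'

```text
time: 9.27
eef_pos: [632.0, 3.8, 141.5]
tcp_rot: [[0.785, -0.235, 0.573], [-0.302, -0.953, 0.024], [0.541, -0.192, -0.819]]
wrist_force: [-7.2, 0.7, 7.0]
gripper_width: 48.5
gripper_force: 60.0
```

>>> drive_tool --targets '[{"delta_pos": [0, 0, 0], "turn": [0, 0, 0.4], "jaw": 0}, {"delta_pos": [0, 0, 0], "turn": [0, 0, 0.4], "jaw": 0}, {"delta_pos": [0, 0, 0], "turn": [0, 0, 0.4], "jaw": 0}]'

```text
time: 9.52
eef_pos: [632.0, 3.8, 141.5]
tcp_rot: [[0.759, -0.309, 0.573], [-0.392, -0.92, 0.023], [0.52, -0.242, -0.819]]
wrist_force: [-6.1, 0.9, 5.7]
gripper_width: 48.5
gripper_force: 60.2
```

```bash
python3 -c "
from h import *
rep2()"
```

```text
t 9.5167 scope tcp [  3.4  -0.3 -11.5] F scope [-1.7  1.2  8.1] w 48.52930036995076 q [-0.2   0.13  1.97  0.31  0.46  1.53] T [-1.    0.41  1.98]
F tool [-2.  -0.4 -8.1] T tool [ 0.11 -0.54 -2.19] ang 25.1 grip 60.23201107978821
```

>>> drive_tool --targets '[{"delta_pos": [0, 0, 0], "turn": [0, 0, 0], "jaw": 1}, {"delta_pos": [0, 0, 0], "turn": [0, 0, 0], "jaw": 1}, {"delta_pos": [0, 0, 0], "turn": [0, 0, 0], "jaw": 1}, {"delta_pos": [0, 0, 0], "turn": [0, 0, 0], "jaw": 1}, {"delta_pos": [0, 0, 0], "turn": [0, 0, 0], "jaw": 1}]'

```text
time: 9.93
eef_pos: [632.0, 3.8, 139.6]
tcp_rot: [[0.758, -0.314, 0.572], [-0.398, -0.917, 0.024], [0.517, -0.246, -0.82]]
wrist_force: [0.3, -1.1, 0.4]
gripper_width: 85.4
gripper_force: 0.0
```

>>> drive_tool --targets '[{"delta_pos": [0, 0, -0.3], "turn": [0, 0, 0], "jaw": 1}, {"delta_pos": [0, 0, -0.7], "turn": [0, 0, 0], "jaw": 1}, {"delta_pos": [0, 0, -0.9], "turn": [0, 0, 0], "jaw": 1}, {"delta_pos": [0, 0, -0.9], "turn": [0, 0, 0], "jaw": 1}, {"delta_pos": [0, 0, -0.9], "turn": [0, 0, 0], "jaw": 1}, {"delta_pos": [0, 0, -0.9], "turn": [0, 0, 0], "jaw": 1}, {"delta_pos": [0, 0, -0.9], "turn": [0, 0, 0], "jaw": 1}]'

```text
time: 10.52
eef_pos: [536.4, -0.0, 276.2]
tcp_rot: [[0.758, -0.314, 0.572], [-0.398, -0.917, 0.024], [0.517, -0.246, -0.82]]
wrist_force: [0.0, -0.5, 0.4]
gripper_width: 85.5
gripper_force: 0.0
```

Run:
```python
from h import *
rep2()
p=arm.camera_params('wrist')
b=save('wrist','w4');a=save('scene','s4')[160:260,240:340];c=save('top','t4')[170:260,255:345]
u,v=proj('wrist',M+S@[3,0,20],p).astype(int);print(u,v);b=b[max(v-50,0):v+50,u-50:u+50]
o=np.hstack([cv2.resize(x,(266,300),interpolation=2) for x in(a,b,c)])
cv2.imwrite('pics/z4.png',cv2.convertScaleAbs(o[:,:,::-1],alpha=1.6,beta=15))
```

```text
t 10.5167 scope tcp [  2.3  -0.  153.7] F scope [ 0.3 -0.5  0.3] w 85.48026417449361 q [-0.27 -0.29  2.04  0.24  0.81  1.59] T [-0.01  0.24 -0.03]
F tool [ 0.5  0.3 -0.3] T tool [-0.12 -0.21  0.03] ang 25.5 grip 0.0
278 197
```

View pics/z4.png

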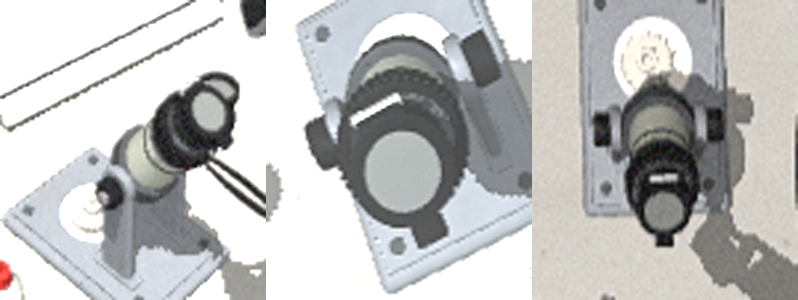

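The cap is shut, both tubes are home, and the ring hit a hard stop: torque rose from 0.11 to 2.2 N m after about 65° of turning. The neighbouring objects look undisturbed and the arm is clear, so I'm handing in.

```bash
python3 -c "
from rig import arm
print(arm.sign_off())"
```

```text
the job is handed in; nothing more can be done
None
```

The scope is closed up and handed in after about 10.7 s: cap shut, eyepiece tube then draw tube pushed home, and the lock ring turned clockwise about 65° to a hard stop; I didn't see the ring's white mark meet the red line.

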